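Tip the rubber stoppers out of the tilt-out hopper

ROBOT

A 6-joint arm with a two-finger parallel gripper is mounted at the origin on the work surface. World frame = base frame: x ahead of the robot, y to its left, z up, the work surface at z = 0. Lengths are in m, angles in degrees, forces in N, time in s.
With the tool pointing down it reaches from about 0.4 to 0.825 m from the base axis. Payload 7 kg.
Tool frame: the origin (TCP) lies on the centre line of the jaws, within the pads' length; the fingertips stand 11 mm ahead of it and the grasp point (between the pads) lies 8 mm behind it; z points along the fingers, y is the direction in which the jaws open and shut (so a half turn about z gives the same grasp; the last joint's range is limited). The gripper opens to 88 mm and grips with 3 to 60 N. Pads are 19 mm wide; open, the fingers measure 130 mm over their backs; the gripper's body (78 mm by 193 mm) begins 47 mm behind the grasp point.
Start: joints at [84.632, 20.546, 0.682, 0, -70.136, -16.507], TCP at [0.252, 0.626, 0.198] pointing down, gripper open.
Joint ranges: [-176.03, 176.03], [-82.01, 121.73], [-58.28, 71.71], [-173.87, 95.51], [-174.79, -0.11], [-173.66, 173.66]. Speed limits (degrees/s): [136.94, 136.94, 172.46, 180, 180, 180].

INTERFACE

Orientations are given as [roll, pitch, yaw] about the fixed x, y, z axes, in that order (R = Rz(yaw) Ry(pitch) Rx(roll)).
In Python, from plant import ctrl, cams, order gives the robot as it stands.
- The arm moves only by the tool jog_arm, never from a script. Its argument "motion" is a list of rows, each an object with "offset": the shift along the tool's x, y, z in mm, a list of three; "roll": the turn about the tool's z in rad; "hand": the finger opening in mm, from 0 to 87.6. A call has 1 to 20 rows; each row is the pose to reach, as a shift and turn from the pose commanded when the call began, along the tool's axes at that moment; what a row does not reach only later rows make up. A row lasts 1/12 s, in which the tool goes at most 41.7 mm and 7.16 degrees, less where a joint would pass 70% of its speed; a pose out of reach is approached as far as the arm can. A call with a gripper value outside its range is refused whole. The fingers move at their own pace and stop on an object; the grip force is fixed at half the most. Time passes only in rows, so rows that repeat a pose let the fingers close. It gives the time, the measured TCP pose, the force and the opening at its end, in the units of the state.
- ctrl.get_obs(): the state, without advancing time (a new reading comes with each control period).
- cams.snapshot(name): name is "side" or "top" or "wrist"; returns a dict with "img" (480x640x3 uint8, red, green, blue), "K" (3x3 intrinsics, pixels), "cam_to_world" (4x4, takes a point from camera to world coordinates); the wrist camera has in their place "T_tool_cam" (4x4, takes a point from camera to tool coordinates, whose origin is the TCP and whose axes are the flange's). Camera axes: x right, y down, z forward; pixel columns grow to the right and rows downward; lengths in m; the calibration is good to about 2 mm. A picture is of the moment at which its call begins: read the wrist's pose just before it. There is no depth.
- order.close_job(): hands the job in, once; it reports no verdict.
The state is a dict: "clock": time; "joint_pos": joint angles; "qvel": joint speeds; "tau": joint torques, N m; "tool_pos": TCP position; "orientation": TCP orientation; "force": force on the tool from outside, world axes, zero at the start; "moment": the same for the moment, N m; "opening": finger opening in m.
Only numpy, scipy, OpenCV 4.12 (cv2) and the standard library are available. Lean on these libraries where they do the work, as an engineer would, in place of code of your own. Each camera call takes 0.05 s, during which the arm holds its last target. There are 200 camera calls.

TASK

Slide the tray by its handle until it stands under the lip of the little hopper. Then pull the hopper's bin forward by its side rod all the way to its stop so that all four rubber stoppers tumble into the tray, and swing the empty bin back fully home. Leave the tray standing flat under the lip with the stoppers in it, and leave the other things on the bench where they are.

Things in the scene. Friction and masses are not known exactly. Their poses are not given: they have to be found in the camera images.
- hopper: fixed grey housing of the tilt-out hopper, 180 mm deep (x), 132 mm wide (y). Origin on the bench straight under the middle of the bin's pouring lip. Its -x axis is forward, the pouring direction; y runs along the hinge line. Under the lip, below z=80 mm, the space is open forward of x=+20 mm, so the tray can stand there; its feet lie at x=+30 to +180 mm.
- lip (a point): middle of the pouring lip, which is also the bin's hinge line, 100 mm above the bench and 100 mm wide; the hopper's axes. Stoppers land about 0 to 90 mm in front of it (-x). The tray catches them when its centre is about 55 mm in front of the lip and in its middle (x=-55, y=0 mm), with its long side parallel to the lip.
- bin (a joint): tilt of the steel bin about the hinge line, rad: 0 home, growing as its top comes forward and down, end stop at 1.5. A point of the bin at (x, z) from the lip when home is at (x cos q - z sin q, x sin q + z cos q) at tilt q, hopper's axes. Stiff hinge (0.45 N m friction): the bin stays where it is left; 5 to 10 N at the rod moves it.
- bin_mid (a point): middle of the bin's floor. The bin is 108 mm wide (y) and reaches from the lip 143 mm back; when home its walls end 50 mm above the lip's height, its floor is level 30 mm below the lip, and a 30 degree ramp leads from the floor up to the lip. About 0.45 kg. At the stop the bin's back end stands about 245 mm above the bench.
- bin_grip (a point): place to take the bin's round handle rod, 12 mm thick, parallel to the hinge line, sticking out of the bin's side at the hopper's -y. On the rod's axis, 60 mm from the bin's side, 26 mm from the free end. At home it is at x=75, y=-114, z=75 mm from the lip; at the stop 69 mm in front of the lip, 180 mm above the bench. Pinch it from above; it turns between the fingers.
- tray: loose open aluminium tray, 120 mm (x) by 160 mm (y), 40 mm high, walls 3 mm, 0.35 kg. Origin at the centre of its underside, z up. Its handle is on its -x long side. Its axes are parallel to the hopper's when it stands right under the lip with its handle pointing away from the hopper.
- tray_floor (a point): centre of the tray's inner floor, 3 mm above the tray's underside; the tray's axes.
- tray_grip (a point): middle of the tray's handle: a bar 10 mm thick (tray's x), 90 mm long (tray's y), 16 mm high, its middle 30 mm above the bench and 105 mm from the tray's centre towards the tray's -x; 40 mm clear between bar and tray wall. The bar's two arms are 40 mm either side of the middle. Pinch it from above, one finger on each side of the bar.
- stopper0: one of four alike black rubber stoppers, round and slightly tapered, 27 mm wide at the big end, 22 mm at the small end, 26 mm long, 15 g; origin at its centre. They start standing on the bin's floor.
- stopper1: one of four alike black rubber stoppers, round and slightly tapered, 27 mm wide at the big end, 22 mm at the small end, 26 mm long, 15 g; origin at its centre. They start standing on the bin's floor.
- stopper2: one of four alike black rubber stoppers, round and slightly tapered, 27 mm wide at the big end, 22 mm at the small end, 26 mm long, 15 g; origin at its centre. They start standing on the bin's floor.
- stopper3: one of four alike black rubber stoppers, round and slightly tapered, 27 mm wide at the big end, 22 mm at the small end, 26 mm long, 15 g; origin at its centre. They start standing on the bin's floor.
- jar: small closed glass jar, 52 mm wide, 62 mm tall; not part of the job, leave it alone. Origin at the centre of its underside.
- jar_lid: loose flat white jar lid, 50 mm wide, 12 mm high; not part of the job, leave it alone. Origin at the centre of its underside.
- bowl: ceramic bowl, 100 mm wide, 50 mm high; not part of the job, leave it alone. Origin at the centre of its underside.
- flask: small glass conical flask, 68 mm wide, 92 mm tall; not part of the job, leave it alone. Origin at the centre of its underside.
- spatula: spatula with a black handle, 180 mm, lying on the bench; not part of the job, leave it alone. Origin at the centre of its underside.
- wash_bottle: white bottle, 64 mm wide, 150 mm tall; not part of the job, leave it alone. Origin at the centre of its underside.
Not all that is in view belongs to the job. What is shaped like the tray but yellow is not meant.

How it is judged (in metres and radians):
On the way, in this order (a step that is already met when the one before it is completed fails the run):
1. the tray stands on the bench under the lip while the bin is still home (x of tray_floor in the frame of hopper between -0.11 and -0.01 m and y of tray_floor in the frame of hopper between -0.05 and 0.05 m and angle between tray's own z axis and vertical below 0.1 rad and height (world z) of tray_floor below 0.015 m and value of joint bin below 0.15 rad), for 0.2 s.
2. the bin is pulled forward to its stop with the tray under the lip (x of tray_floor in the frame of hopper between -0.11 and -0.01 m and y of tray_floor in the frame of hopper between -0.05 and 0.05 m and angle between tray's own z axis and vertical below 0.1 rad and height (world z) of tray_floor below 0.015 m and value of joint bin above 1.4 rad), for 0.2 s.
At the end, for the whole second after the job is handed in: All four stoppers lie at rest inside the tray; the tray stands flat on the bench under the lip (its centre 10 to 110 mm in front of the lip and within 50 mm of the lip's middle); the bin is home again within 0.08 rad (x of stopper0 in the frame of tray_floor between -0.058 and 0.058 m and y of stopper0 in the frame of tray_floor between -0.078 and 0.078 m and z of stopper0 in the frame of tray_floor between 0 and 0.05 m and x of stopper1 in the frame of tray_floor between -0.058 and 0.058 m and y of stopper1 in the frame of tray_floor between -0.078 and 0.078 m and z of stopper1 in the frame of tray_floor between 0 and 0.05 m and x of stopper2 in the frame of tray_floor between -0.058 and 0.058 m and y of stopper2 in the frame of tray_floor between -0.078 and 0.078 m and z of stopper2 in the frame of tray_floor between 0 and 0.05 m and x of stopper3 in the frame of tray_floor between -0.058 and 0.058 m and y of stopper3 in the frame of tray_floor between -0.078 and 0.078 m and z of stopper3 in the frame of tray_floor between 0 and 0.05 m and x of tray_floor in the frame of hopper between -0.11 and -0.01 m and y of tray_floor in the frame of hopper between -0.05 and 0.05 m and angle between tray's own z axis and vertical below 0.1 rad and height (world z) of tray_floor below 0.015 m and linear speed of each of stopper0, stopper1, stopper2, stopper3 below 0.05 m/s and value of joint bin below 0.08 rad and linear speed of tray below 0.02 m/s); the robot touches nothing.
It fails at once if another thing on the bench was pushed more than 40 mm or knocked over (distance of any of jar, jar_lid, bowl, flask, spatula, wash_bottle from where it was at the start of the episode above 0.04 m or angle between any of jar, jar_lid, bowl, flask, spatula, wash_bottle's own z axis and vertical above 0.5 rad).
It also fails if it takes over 69 s, if anything falls off the work surface, if the arm or the gripper's body presses on something with over 40 N, if the wrist force passes 120 N, or if a joint passes its speed limit or range.

## Working session

There is one attempt and no reset: what is moved stays moved. The work goes in short steps, Python scripts to look and compute and a tool call to move; the robot and the scene stay as the last step left them, time stands still between calls to the robot, and variables do not carry over. Pictures are saved under pics/ and viewed, about 8 in all and at most 12, crops included, and the job is handed in when it is done.

Besides the shell and the picture viewer there is one more tool, called by a JSON object that holds its "fn" and its "kwargs". jog_arm: Moves the arm, as the interface text tells. Its arguments: {"type":"object","properties":{"motion":{"type":"array"}},"required":["motion"]}

```bash
mkdir -p pics; ls; python3 - <<'E'
from plant import ctrl,cams
import cv2,numpy as np,pickle
o=ctrl.get_obs();print(o)
d={}
for n in("top","side"):
    s=cams.snapshot(n);d[n]=s;cv2.imwrite(f"pics/{n}0.png",s["img"][:,:,::-1]);print(n,s["K"].tolist(),np.round(s["cam_to_world"],4).tolist())
pickle.dump(d,open("s0.pkl","wb"))
E
```

```text
pics
{'clock': 0.0, 'joint_pos': array([ 8.46341028e+01,  2.05933153e+01,  6.34839827e-01, -2.21275274e-02,
       -7.01358636e+01, -1.65063805e+01]), 'qvel': array([-0.00610737,  0.02090125,  0.02063831,  0.04518351, -0.06193046,
       -0.07342668]), 'tau': array([-2.26565724e-03, -5.82722390e+01,  2.93057907e+01,  6.99756503e+00,
        7.07566258e-03, -1.58204384e-04]), 'tool_pos': array([0.25128586, 0.62590804, 0.19740329]), 'orientation': array([ 1.79903638e+02, -6.86276278e-03, -2.18798078e+01]), 'force': array([ 0.36523651, -0.25336606,  0.03469759]), 'moment': array([-0.01884608, -0.00501549,  0.05232921]), 'opening': 0.08765802910553513}
top [[456.3097057120046, 0.0, 319.0410622317054], [0.0, 456.3097057120046, 243.95615524303722], [0.0, 0.0, 1.0]] [[-0.0695, -0.976, 0.2065, 0.3744], [-0.9976, 0.0674, -0.0174, -0.0411], [0.003, -0.2072, -0.9783, 1.0288], [0.0, 0.0, 0.0, 1.0]]
side [[518.1994179827153, 0.0, 307.95635571963146], [0.0, 518.1994179827153, 245.81640251750073], [0.0, 0.0, 1.0]] [[0.9994, -0.023, 0.0244, 0.5276], [-0.0332, -0.7743, 0.6319, -0.888], [0.0044, -0.6324, -0.7746, 1.1541], [0.0, 0.0, 0.0, 1.0]]
```

View pics/top0.png

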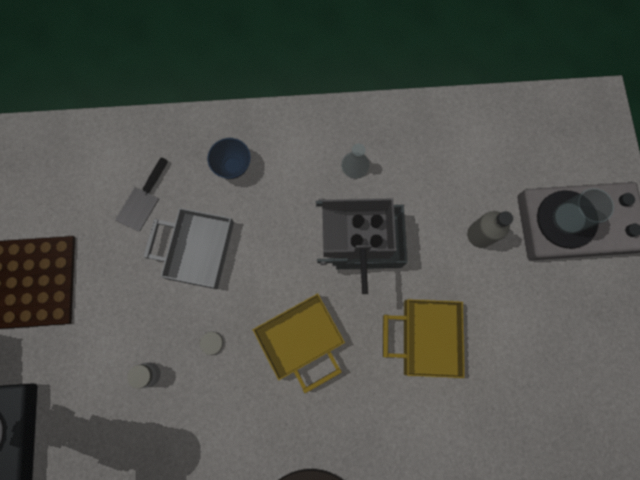

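View pics/side0.png

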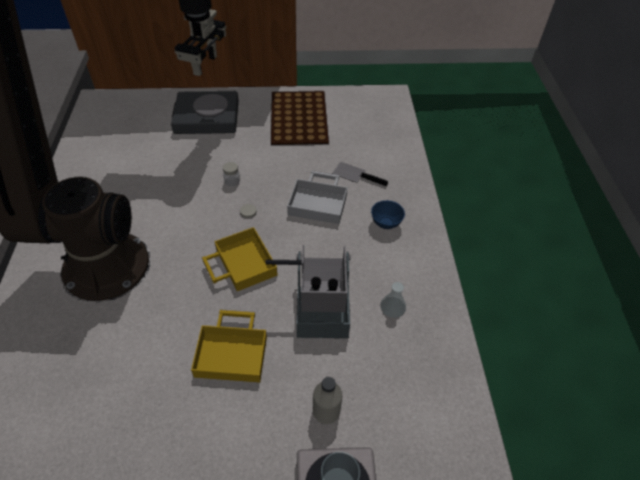

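Candidates for the tray: grey tray at (200,250) with its handle at (158,241); yellow trays at (300,338) and (435,338), which are decoys. I choose the grey one. The hopper is at (362,233), with its lip on the image left and its rod at (364,280). Next is a close crop to check this.

```bash
python3 - <<'E'
import cv2,pickle,numpy as np
s=pickle.load(open("s0.pkl","rb"))["top"]
c=s["img"][185:305,140:420,::-1]
c=cv2.convertScaleAbs(cv2.resize(c,(784,336),interpolation=cv2.INTER_CUBIC),alpha=1.8)
s2=pickle.load(open("s0.pkl","rb"))["side"]
c2=cv2.convertScaleAbs(cv2.resize(s2["img"][165:345,255:365,::-1],None,fx=2.4,fy=1.4,interpolation=cv2.INTER_CUBIC),alpha=1.6)
o=np.zeros((336+252,784,3),np.uint8);o[:336]=c;o[336:,:c2.shape[1]]=c2
cv2.imwrite("pics/crop1.png",o)
E
```

```text
(no output)
```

View pics/crop1.png

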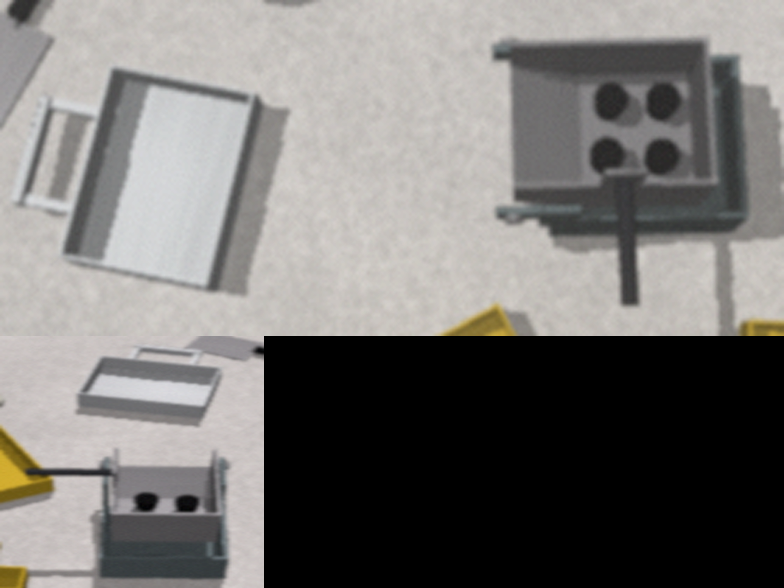

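```bash
cat > h.py <<'E'
import numpy as np
def ray(s,px,z):
    M=s["cam_to_world"];d=M[:3,:3]@np.linalg.inv(s["K"])@np.r_[px,1.]
    return M[:3,3]+d*(z-M[2,3])/d[2]
def proj(s,P):
    M=s["cam_to_world"];p=s["K"]@(M[:3,:3].T@(np.asarray(P)-M[:3,3]));return p[:2]/p[2]
E
python3 - <<'E'
import pickle,numpy as np
from h import *
s=pickle.load(open("s0.pkl","rb"))["top"]
f=lambda u,v,z:ray(s,((u+.5)/2.8-.5+140,(v+.5)/2.8-.5+185),z)
def show(n,L):
    for a in L: print(n,np.round(f(*a),4))
t=[(113,70,.04),(258,97,.04),(212,290,.04),(65,257,.04)]
show("tray",t);P=np.array([f(*a) for a in t]);print("c",P.mean(0),[np.linalg.norm(P[i]-P[i-1]) for i in range(4)])
for i,j in((0,1),(3,2),(0,3),(1,2)): d=P[j]-P[i];print(np.degrees(np.arctan2(d[1],d[0])))
show("bar",[(45,98,.038),(18,203,.038),(31,150,.038)])
show("binback",[(709,39,.15),(715,184,.15)]);show("binfront",[(513,42,.15),(513,192,.15)])
show("lip",[(514,55,.10),(516,186,.10)])
show("rod",[(625,182,.175),(629,303,.175)]);show("hinge",[(500,50,.10),(505,212,.1)])
E
```

```text
tray [0.6833 0.2478 0.04  ]
tray [0.6529 0.1323 0.04  ]
tray [0.5007 0.1725 0.04  ]
tray [0.5344 0.286  0.04  ]
c [0.59282811 0.209642   0.04      ] [np.float64(0.15378073120926566), np.float64(0.11937853315117297), np.float64(0.1574022774136916), np.float64(0.11839775304339961)]
-104.76477040365288
-106.51911362956993
165.60054525681437
165.2149241006534
bar [0.6643 0.3028 0.038 ]
bar [0.5802 0.3236 0.038 ]
bar [0.6223 0.3137 0.038 ]
binback [ 0.6428 -0.2114  0.15  ]
binback [ 0.5368 -0.2047  0.15  ]
binfront [ 0.6502 -0.0707  0.15  ]
binfront [ 0.5409 -0.0629  0.15  ]
lip [ 0.6556 -0.0724  0.1   ]
lip [ 0.5547 -0.0667  0.1   ]
rod [ 0.5378 -0.1389  0.175 ]
rod [ 0.4555 -0.1342  0.175 ]
hinge [ 0.6603 -0.0621  0.1   ]
hinge [ 0.5358 -0.0572  0.1   ]
```

The crop confirms the grey tray, with its handle bar centred at crop (31,150), and the bin with four stoppers. Sizes match: 154–157 by 119 mm against 160 by 120. The handle is at about (0.622, 0.313), the tray yaw is −105°, the lip is at about (0.597, −0.066), and the hopper yaw is −93°. Moving to hover over the handle.

{"fn": "jog_arm", "kwargs": {"motion": [{"offset": [30,10,5],"roll": -0.02,"hand": 28},{"offset": [70,23,12],"roll": -0.04,"hand": 28},{"offset": [110,36,20],"roll": -0.06,"hand": 28},{"offset": [150,50,27],"roll": -0.08,"hand": 28},{"offset": [190,63,34],"roll": -0.1,"hand": 28},{"offset": [230,76,41],"roll": -0.12,"hand": 28},{"offset": [270,90,48],"roll": -0.12,"hand": 28},{"offset": [310,103,55],"roll": -0.12,"hand": 28},{"offset": [345,115,62],"roll": -0.12,"hand": 28},{"offset": [380,126,68],"roll": -0.12,"hand": 28},{"offset": [410,136,74],"roll": -0.12,"hand": 28},{"offset": [435,144,77],"roll": -0.12,"hand": 28},{"offset": [452,150,78],"roll": -0.12,"hand": 28},{"offset": [461,153,78],"roll": -0.12,"hand": 28},{"offset": [461,153,78],"roll": -0.12,"hand": 28},{"offset": [461,153,78],"roll": -0.12,"hand": 28},{"offset": [461,153,78],"roll": -0.12,"hand": 28}]}}

```text
clock: 1.52
tool_pos: [0.6217, 0.3133, 0.1204]
orientation: [-180.0, 0.0, -15.0]
force: [0.4, -0.0, 0.2]
opening: 0.0277
```

```bash
python3 - <<'E'
from plant import ctrl,cams
import cv2,numpy as np
from scipy.spatial.transform import Rotation as R
o=ctrl.get_obs();s=cams.snapshot("wrist");print(o["tool_pos"],o["orientation"],o["opening"],np.round(s["T_tool_cam"],3).tolist(),s["K"].tolist())
T=np.eye(4);T[:3,:3]=R.from_euler("xyz",o["orientation"],degrees=True).as_matrix();T[:3,3]=o["tool_pos"]
s["cam_to_world"]=T@s["T_tool_cam"]
import pickle;pickle.dump(s,open("w1.pkl","wb"))
im=cv2.convertScaleAbs(s["img"][:,:,::-1],alpha=1.5)
cv2.imwrite("pics/w1.png",im)
E
```

```text
[0.62167008 0.31333902 0.1204099 ] [-1.79992897e+02  9.24442276e-03 -1.49636367e+01] 0.02770740847622847 [[-0.001, -0.96, -0.279, 0.075], [1.0, -0.0, -0.001, 0.001], [0.001, -0.279, 0.96, -0.186], [0.0, 0.0, 0.0, 1.0]] [[424.1815604366093, 0.0, 317.4447887755502], [0.0, 424.1815604366093, 243.39714629646514], [0.0, 0.0, 1.0]]
```

View pics/w1.png

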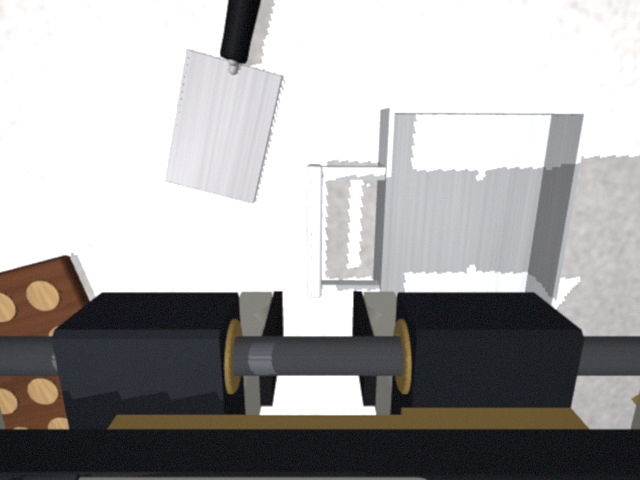

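```bash
python3 - <<'E'
import pickle,numpy as np
from h import *
s=pickle.load(open("w1.pkl","rb"))
for p in((307,166),(321,166),(307.5,296),(321.5,296)): print(ray(s,p,.038))
a=ray(s,(314,166),.038);b=ray(s,(314.5,296),.038);print((a+b)/2, np.linalg.norm(a-b))
t=proj(s,[.6217,.3133,.038]);print(t)
for p in((388,110),(580,114)):print(ray(s,p,.04))
E
```

```text
[0.66931539 0.30711462 0.038     ]
[0.66704634 0.298643   0.038     ]
[0.58441782 0.33013666 0.038     ]
[0.58194343 0.32088249 0.038     ]
[0.62568072 0.3141941  0.038     ] 0.08796131378093389
[317.15227563 239.17789221]
[0.68895478 0.25126126 0.04      ]
[0.65684603 0.14032047 0.04      ]
```

The wrist view shows the bar at u≈314, v 166–296, almost centred between the fingers; the correction is only (+4, −2) mm. Descending and gripping.

{"fn": "jog_arm", "kwargs": {"motion": [{"offset": [4,-2,20],"roll": 0,"hand": 28},{"offset": [4,-2,45],"roll": 0,"hand": 28},{"offset": [4,-2,70],"roll": 0,"hand": 28},{"offset": [4,-2,88],"roll": 0,"hand": 28},{"offset": [4,-2,97],"roll": 0,"hand": 28},{"offset": [4,-2,97],"roll": 0,"hand": 28},{"offset": [4,-2,97],"roll": 0,"hand": 4},{"offset": [4,-2,97],"roll": 0,"hand": 4},{"offset": [4,-2,97],"roll": 0,"hand": 4},{"offset": [4,-2,97],"roll": 0,"hand": 4},{"offset": [4,-2,97],"roll": 0,"hand": 4},{"offset": [4,-2,97],"roll": 0,"hand": 4}]}}

```text
clock: 2.57
tool_pos: [0.6269, 0.3136, 0.024]
orientation: [-180.0, -0.0, -15.0]
force: [0.2, 1.1, -0.4]
opening: 0.0046
```

An opening of 4.6 mm is less than the 10 mm bar, so something is off. Looking.

```bash
python3 - <<'E'
from plant import ctrl,cams
import cv2,numpy as np
o=ctrl.get_obs();print(o["opening"],o["tool_pos"])
s=cams.snapshot("wrist");t=cams.snapshot("top");d=cams.snapshot("side")
a=cv2.resize(s["img"],(480,360))
b=cv2.resize(d["img"][150:240,260:370],(320,262),interpolation=cv2.INTER_CUBIC)
c=cv2.resize(t["img"][190:310,120:260],(320,274),interpolation=cv2.INTER_CUBIC)
o=np.zeros((540,800,3),np.uint8);o[:360,:480]=a;o[:262,480:]=b;o[264:538,480:]=c
cv2.imwrite("pics/g1.png",cv2.convertScaleAbs(o[:,:,::-1],alpha=1.5))
E
```

```text
0.004613576629157133 [0.6269429  0.31363083 0.02402451]
```

View pics/g1.png

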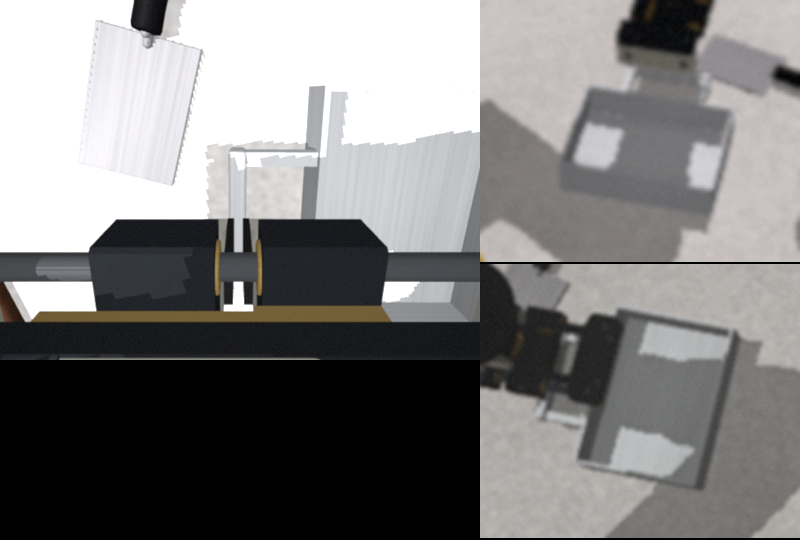

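The bar is visibly between the pads and the tray is undisturbed, so the pads probably give. I will tighten, slide halfway, and check by force and opening.

{"fn": "jog_arm", "kwargs": {"motion": [{"offset": [0,0,0],"roll": 0,"hand": 0},{"offset": [0,0,0],"roll": 0,"hand": 0},{"offset": [1,5,0],"roll": -0.005,"hand": 0},{"offset": [2,12,0],"roll": -0.01,"hand": 0},{"offset": [4,24,0],"roll": -0.02,"hand": 0},{"offset": [6,36,0],"roll": -0.035,"hand": 0},{"offset": [8,48,0],"roll": -0.05,"hand": 0},{"offset": [10,60,0],"roll": -0.06,"hand": 0},{"offset": [12,72,0],"roll": -0.07,"hand": 0},{"offset": [14,84,0],"roll": -0.08,"hand": 0},{"offset": [16,96,0],"roll": -0.09,"hand": 0},{"offset": [18,106,0],"roll": -0.1,"hand": 0},{"offset": [18,110,0],"roll": -0.1,"hand": 0},{"offset": [18,110,0],"roll": -0.1,"hand": 0}]}}

```text
clock: 3.88
tool_pos: [0.6155, 0.2014, 0.0235]
orientation: [180.0, 0.0, -9.3]
force: [-0.7, 1.1, 1.2]
opening: 0.0005
```

```bash
python3 - <<'E'
from plant import ctrl,cams
import cv2,numpy as np
o=ctrl.get_obs();print(o["opening"],o["tool_pos"],o["force"])
t=cams.snapshot("top")
c=cv2.resize(t["img"][185:305,140:420],(784,336),interpolation=cv2.INTER_CUBIC)
cv2.imwrite("pics/g2.png",cv2.convertScaleAbs(c[:,:,::-1],alpha=1.7))
E
```

```text
0.000463705696493415 [0.61546399 0.20144998 0.02347893] [-0.70071271  1.06681889  1.15635258]
```

View pics/g2.png

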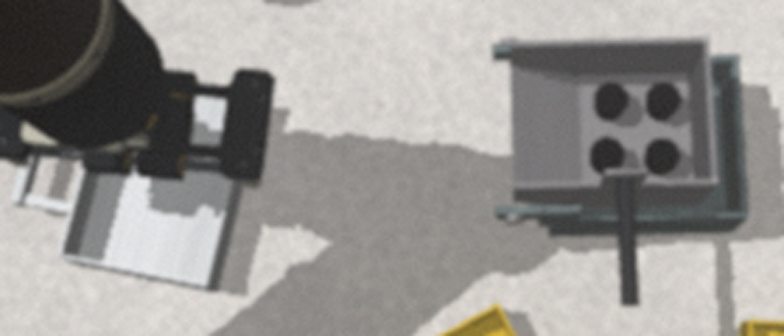

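The tray did not move: the gripper passed over it and the opening went to 0. So the real fingertips must be above 40 mm although the TCP reads 23.5 mm. In w1 the visible tip edge also lies about 40 mm short of where the stated tip would be. Checking this with an unsaturated wrist view.

{"fn": "jog_arm", "kwargs": {"motion": [{"offset": [0,0,-15],"roll": 0,"hand": 0},{"offset": [0,0,-40],"roll": 0,"hand": 0},{"offset": [0,0,-65],"roll": 0,"hand": 0},{"offset": [-5,-30,-75],"roll": 0.02,"hand": 28},{"offset": [-10,-60,-75],"roll": 0.05,"hand": 28},{"offset": [-15,-90,-75],"roll": 0.08,"hand": 28},{"offset": [-8,-111,-75],"roll": 0.1,"hand": 28},{"offset": [-8,-111,-75],"roll": 0.1,"hand": 28},{"offset": [-8,-111,-75],"roll": 0.1,"hand": 28}]}}

```text
clock: 4.68
tool_pos: [0.6254, 0.3151, 0.0977]
orientation: [180.0, 0.0, -14.9]
force: [-0.1, -0.1, 0.3]
opening: 0.0272
```

```bash
python3 - <<'E'
from plant import ctrl,cams
import cv2,numpy as np,pickle
from h import *
from scipy.spatial.transform import Rotation as R
o=ctrl.get_obs();s=cams.snapshot("wrist");d=cams.snapshot("side");print(o["tool_pos"],o["orientation"],o["opening"],o["joint_pos"])
T=np.eye(4);T[:3,:3]=R.from_euler("xyz",o["orientation"],degrees=True).as_matrix();T[:3,3]=o["tool_pos"]
s["cam_to_world"]=T@s["T_tool_cam"];pickle.dump((o,s,d),open("w2.pkl","wb"))
im=s["img"].copy()
w=lambda p:(T@np.r_[p,1])[:3]
for z,c in((.011,(255,0,0)),(-.008,(0,255,0)),(-.03,(0,0,255))):
  for y in(-.014,.014):
    p=proj(s,w([.0095,y,z]));cv2.circle(im,tuple(int(round(v)) for v in p),3,c,1)
ds=d["img"].copy()
for z,c in((.011,(255,0,0)),(-.03,(0,0,255))):
    p=proj(d,w([0,0,z]));cv2.circle(ds,tuple(int(round(v)) for v in p),1,c,-1);print(p)
a=im[100:440,120:520];p=p.astype(int);b=cv2.resize(ds[p[1]-70:p[1]+70,p[0]-80:p[0]+80],(388,340),interpolation=cv2.INTER_CUBIC)
cv2.imwrite("pics/w2.png",np.hstack([a,b])[:,:,::-1])
E
```

```text
[0.62536087 0.31514757 0.09767318] [ 1.79977438e+02  1.81836055e-02 -1.48784679e+01] 0.02719252471577653 [ 4.26395211e+01  2.68838348e+01 -3.06726433e+00 -3.71816888e-03
 -6.00776983e+01  3.24838701e+01]
[325.24398028 161.44416933]
[325.66163911 151.09647423]
```

View pics/w2.png

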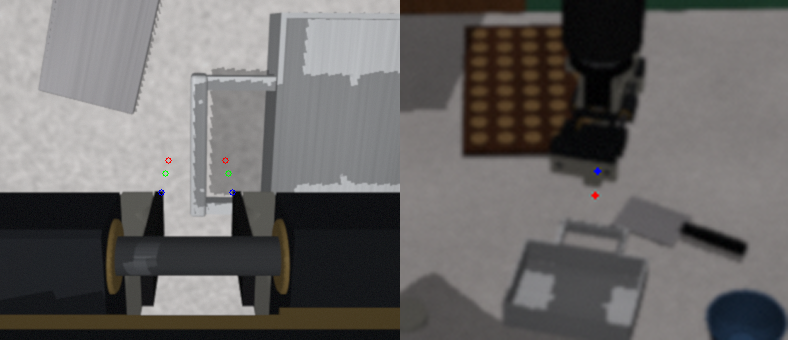

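The visible tips lie 10–30 mm behind the TCP, not 11 mm ahead (blue marks fit in the wrist view; in the side view the tip sits between the marks). The stated tool offset does not hold, so I will find the tips by touch: go down gently and watch the force.

{"fn": "jog_arm", "kwargs": {"motion": [{"offset": [0,0,20],"roll": 0,"hand": 28},{"offset": [0,0,45],"roll": 0,"hand": 28},{"offset": [0,0,68],"roll": 0,"hand": 28},{"offset": [0,0,82],"roll": 0,"hand": 28},{"offset": [0,0,88],"roll": 0,"hand": 28},{"offset": [0,0,91],"roll": 0,"hand": 28},{"offset": [0,0,91],"roll": 0,"hand": 28}]}}

```text
clock: 5.37
tool_pos: [0.6257, 0.3129, 0.0074]
orientation: [180.0, 0.0, -15.0]
force: [0.2, 0.3, 0.6]
opening: 0.0281
```

{"fn": "jog_arm", "kwargs": {"motion": [{"offset": [0,0,3],"roll": 0,"hand": 28},{"offset": [0,0,5],"roll": 0,"hand": 28},{"offset": [0,0,5],"roll": 0,"hand": 28}]}}

```text
clock: 5.62
tool_pos: [0.6258, 0.3136, 0.0029]
orientation: [-180.0, -0.0, -15.0]
force: [-0.8, -0.2, -0.2]
opening: 0.028
```

{"fn": "jog_arm", "kwargs": {"motion": [{"offset": [0,0,3],"roll": 0,"hand": 28},{"offset": [0,0,5],"roll": 0,"hand": 28},{"offset": [0,0,5],"roll": 0,"hand": 28}]}}

```text
clock: 5.87
tool_pos: [0.6253, 0.3133, -0.003]
orientation: [180.0, 0.0, -15.0]
force: [0.7, -0.4, -0.7]
opening: 0.0284
```

{"fn": "jog_arm", "kwargs": {"motion": [{"offset": [0,0,3],"roll": 0,"hand": 28},{"offset": [0,0,4],"roll": 0,"hand": 28},{"offset": [0,0,4],"roll": 0,"hand": 28}]}}

```text
clock: 6.12
tool_pos: [0.6253, 0.3133, -0.0071]
orientation: [180.0, 0.0, -15.0]
force: [0.1, 0.3, 0.3]
opening: 0.0282
```

{"fn": "jog_arm", "kwargs": {"motion": [{"offset": [0,0,2],"roll": 0,"hand": 28},{"offset": [0,0,4],"roll": 0,"hand": 28},{"offset": [0,0,4],"roll": 0,"hand": 28}]}}

```text
clock: 6.37
tool_pos: [0.6253, 0.3133, -0.0111]
orientation: [180.0, 0.0, -15.0]
force: [-0.5, 0.0, -0.1]
opening: 0.0281
```

```bash
python3 - <<'E'
from plant import ctrl,cams
import cv2,numpy as np
o=ctrl.get_obs();print(o["opening"],o["tool_pos"],o["force"])
s=cams.snapshot("wrist");d=cams.snapshot("side")
a=s["img"][100:440,120:520]
b=cv2.resize(d["img"][150:240,270:375],(388,340),interpolation=cv2.INTER_CUBIC)
cv2.imwrite("pics/w3.png",cv2.convertScaleAbs(np.hstack([a,b])[:,:,::-1],alpha=1.2))
E
```

```text
0.028107931223361658 [ 0.62533302  0.31329216 -0.01114878] [-0.53273967  0.03104853 -0.1436101 ]
```

View pics/w3.png

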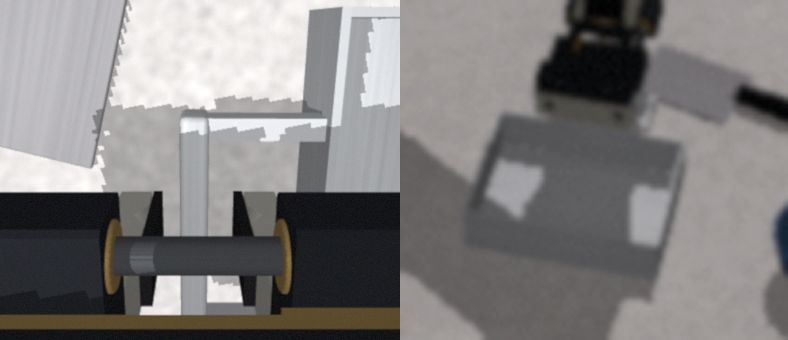

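The bar sits centred between the fingers and the tips are now about level with it. Going 6 mm lower, then trying the grip.

{"fn": "jog_arm", "kwargs": {"motion": [{"offset": [0,0,3],"roll": 0,"hand": 28},{"offset": [0,0,6],"roll": 0,"hand": 28},{"offset": [0,0,6],"roll": 0,"hand": 28},{"offset": [0,0,6],"roll": 0,"hand": 0},{"offset": [0,0,6],"roll": 0,"hand": 0},{"offset": [0,0,6],"roll": 0,"hand": 0},{"offset": [0,0,6],"roll": 0,"hand": 0},{"offset": [0,0,6],"roll": 0,"hand": 0},{"offset": [0,0,6],"roll": 0,"hand": 0}]}}

```text
clock: 7.22
tool_pos: [0.6257, 0.3137, -0.0165]
orientation: [-180.0, -0.0, -15.0]
force: [0.5, 1.7, -0.3]
opening: 0.0098
```

Gripped: the opening is 9.8 mm, which is the bar thickness. The real tips are about 30–40 mm behind where the text put them. Now the slide, with the turn.

{"fn": "jog_arm", "kwargs": {"motion": [{"offset": [0,3,0],"roll": 0,"hand": 0},{"offset": [1,9,0],"roll": -0.005,"hand": 0},{"offset": [3,20,0],"roll": -0.015,"hand": 0},{"offset": [5,33,0],"roll": -0.03,"hand": 0},{"offset": [8,46,0],"roll": -0.045,"hand": 0},{"offset": [10,59,0],"roll": -0.06,"hand": 0},{"offset": [12,72,0],"roll": -0.075,"hand": 0},{"offset": [15,85,0],"roll": -0.09,"hand": 0},{"offset": [17,98,0],"roll": -0.105,"hand": 0},{"offset": [19,111,0],"roll": -0.12,"hand": 0},{"offset": [21,124,0],"roll": -0.135,"hand": 0},{"offset": [24,137,0],"roll": -0.15,"hand": 0},{"offset": [26,150,0],"roll": -0.165,"hand": 0},{"offset": [28,163,0],"roll": -0.18,"hand": 0},{"offset": [30,176,0],"roll": -0.19,"hand": 0},{"offset": [33,190,0],"roll": -0.2,"hand": 0},{"offset": [35,203,0],"roll": -0.21,"hand": 0},{"offset": [37,213,0],"roll": -0.21,"hand": 0},{"offset": [37,217,0],"roll": -0.21,"hand": 0},{"offset": [37,217,0],"roll": -0.21,"hand": 0}]}}

```text
clock: 8.88
tool_pos: [0.6046, 0.0926, -0.0166]
orientation: [180.0, 0.0, -3.0]
force: [0.2, -2.3, 0.9]
opening: 0.0096
```

```bash
python3 - <<'E'
from plant import ctrl,cams
import cv2,numpy as np
o=ctrl.get_obs();print(o["opening"],o["tool_pos"],o["orientation"],o["force"])
t=cams.snapshot("top");d=cams.snapshot("side")
c=cv2.resize(t["img"][185:305,220:420],(560,336),interpolation=cv2.INTER_CUBIC)
b=cv2.resize(d["img"][180:345,230:380],(236,260),interpolation=cv2.INTER_CUBIC)
q=np.zeros((336,796,3),np.uint8);q[:,:560]=c;q[:260,560:]=b
cv2.imwrite("pics/g3.png",cv2.convertScaleAbs(q[:,:,::-1],alpha=1.6))
E
```

```text
0.009609945903731546 [ 0.60459354  0.09262587 -0.01656485] [ 1.79957381e+02  4.00370943e-02 -3.04553357e+00] [ 0.24124536 -2.31609938  0.94652119]
```

View pics/g3.png

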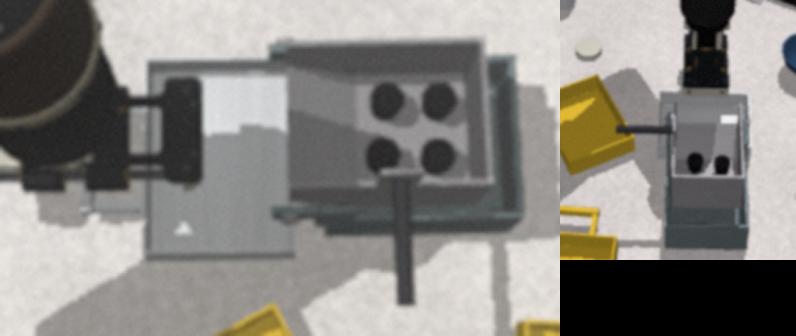

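The tray moved with the gripper and stands under the lip: its left rim corners are at crop (148,61) and (146,258), and the bin is still home. Checking in numbers.

```bash
python3 - <<'E'
import pickle,numpy as np
from h import *
s=pickle.load(open("s0.pkl","rb"))["top"]
f=lambda u,v,z:ray(s,((u+.5)/2.8-.5+220,(v+.5)/2.8-.5+185),z)
a,b=f(148,61,.04),f(146,258,.04);print(a,b,np.linalg.norm(a-b))
th=np.radians(-93);ux=np.array([np.cos(th),np.sin(th)]);uy=np.array([-ux[1],ux[0]])
c=(a+b)[:2]/2+.06*ux;L=np.array([.597,-.066]);print("tray in hopper",(c-L)@ux,(c-L)@uy)
g=L+.075*ux-.114*uy;print("grip",g)
for q in(0,1.5):
  print(L+(.075*np.cos(q)-.075*np.sin(q))*ux-.114*uy,.1+.075*np.sin(q)+.075*np.cos(q))
p=np.array([.6046,.0926]);X=np.array([np.cos(np.radians(-3)),np.sin(np.radians(-3))]);Y=np.array([X[1],-X[0]]);print("rod offset tool",(g-p)@X,(g-p)@Y)
E
```

```text
[0.67657199 0.0399383  0.04      ] [0.51719124 0.04922613 0.04      ] 0.15965114240897244
tray in hopper -0.0504244708583307 -0.005905643832616529
grip [ 0.47923104 -0.13493092]
[ 0.47923104 -0.13493092] 0.175
[0.48679394 0.00937788] 0.18011741412038182
rod offset tool -0.11328910180400392 0.23378039747952178
```

The tray centre is at (−50, −6) mm in the hopper frame, aim (−55, 0). Releasing, lifting, and going over the rod.

{"fn": "jog_arm", "kwargs": {"motion": [{"offset": [0,0,0],"roll": 0,"hand": 26},{"offset": [0,0,0],"roll": 0,"hand": 26},{"offset": [0,0,0],"roll": 0,"hand": 26},{"offset": [0,0,-10],"roll": 0,"hand": 26},{"offset": [0,0,-30],"roll": 0,"hand": 26},{"offset": [0,0,-60],"roll": 0,"hand": 26},{"offset": [0,0,-95],"roll": 0,"hand": 26},{"offset": [0,0,-130],"roll": 0,"hand": 26},{"offset": [0,0,-165],"roll": 0,"hand": 26},{"offset": [0,0,-195],"roll": 0,"hand": 30},{"offset": [-10,20,-217],"roll": 0,"hand": 40},{"offset": [-25,50,-217],"roll": 0,"hand": 40},{"offset": [-42,85,-217],"roll": 0,"hand": 40},{"offset": [-59,120,-217],"roll": 0,"hand": 40},{"offset": [-76,155,-217],"roll": 0,"hand": 40},{"offset": [-93,190,-217],"roll": 0,"hand": 40},{"offset": [-107,220,-217],"roll": 0,"hand": 40},{"offset": [-113,234,-217],"roll": 0,"hand": 40},{"offset": [-113,234,-217],"roll": 0,"hand": 40}]}}

```text
clock: 10.57
tool_pos: [0.4786, -0.1356, 0.2015]
orientation: [-180.0, -0.1, -3.1]
force: [0.5, 0.4, 0.2]
opening: 0.0398
```

```bash
python3 - <<'E'
from plant import ctrl,cams
import cv2,numpy as np,pickle
from scipy.spatial.transform import Rotation as R
o=ctrl.get_obs();s=cams.snapshot("wrist");print(o["tool_pos"],o["orientation"],o["opening"],o["force"])
t=cams.snapshot("top")
T=np.eye(4);T[:3,:3]=R.from_euler("xyz",o["orientation"],degrees=True).as_matrix();T[:3,3]=o["tool_pos"]
s["cam_to_world"]=T@s["T_tool_cam"];pickle.dump((o,s),open("w4.pkl","wb"))
q=np.hstack([cv2.resize(s["img"],(480,360)),cv2.resize(t["img"][170:305,280:400],(320,360),interpolation=cv2.INTER_CUBIC)])
cv2.imwrite("pics/w4.png",cv2.convertScaleAbs(q[:,:,::-1],alpha=1.4))
E
```

```text
[ 0.47856961 -0.13564974  0.20152626] [-1.79995143e+02 -6.18028443e-02 -3.09515461e+00] 0.03982556301991746 [0.48069234 0.44472773 0.24643691]
```

View pics/w4.png

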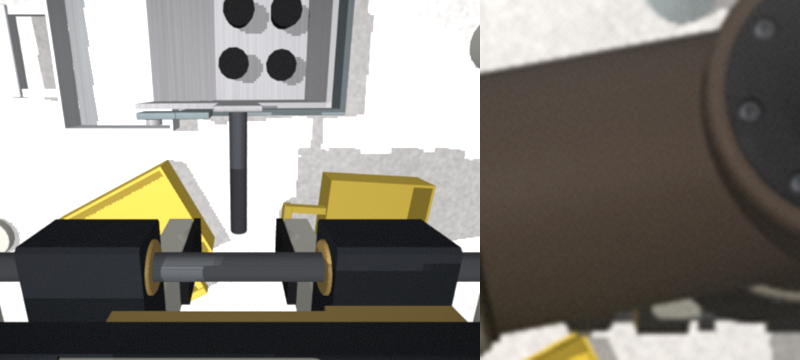

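```bash
python3 - <<'E'
import pickle,numpy as np
from h import *
o,s=pickle.load(open("w4.pkl","rb"))
T=s["cam_to_world"]@np.linalg.inv(s["T_tool_cam"])
for p,z in(((317.5,311),.175),((317.5,150),.175)):
    w=ray(s,p,z);print(w,(np.linalg.inv(T)@np.r_[w,1])[:3])
E
```

```text
[ 0.45338852 -0.13457797  0.175     ] [-0.02523082  0.00029168  0.02649904]
[ 0.53953885 -0.13929103  0.175     ] [0.06104826 0.00034624 0.0265921 ]
```

The rod is centred (y 0.3 mm) and its free end is 25 mm from the TCP, as the text says (26 mm). Descending with the corrected finger length and gripping.

{"fn": "jog_arm", "kwargs": {"motion": [{"offset": [0,0,20],"roll": 0,"hand": 40},{"offset": [0,0,40],"roll": 0,"hand": 40},{"offset": [0,0,58],"roll": 0,"hand": 40},{"offset": [0,0,70],"roll": 0,"hand": 40},{"offset": [0,0,78],"roll": 0,"hand": 40},{"offset": [0,0,80],"roll": 0,"hand": 40},{"offset": [0,0,80],"roll": 0,"hand": 0},{"offset": [0,0,80],"roll": 0,"hand": 0},{"offset": [0,0,80],"roll": 0,"hand": 0},{"offset": [0,0,80],"roll": 0,"hand": 0},{"offset": [0,0,80],"roll": 0,"hand": 0},{"offset": [0,0,80],"roll": 0,"hand": 0},{"offset": [0,0,80],"roll": 0,"hand": 0}]}}

```text
clock: 11.75
tool_pos: [0.4806, -0.1354, 0.1217]
orientation: [179.8, -0.1, -2.9]
force: [-0.4, -9.0, 4.8]
opening: 0.0114
```

Gripped: the opening is 11.4 mm on the 12 mm rod. Pulling the bin along the arc in half-steps, first to 0.9 rad.

{"fn": "jog_arm", "kwargs": {"motion": [{"offset": [0,-4,-4],"roll": 0,"hand": 0},{"offset": [0,-8,-7],"roll": 0,"hand": 0},{"offset": [0,-12,-10],"roll": 0,"hand": 0},{"offset": [0,-16,-13],"roll": 0,"hand": 0},{"offset": [0,-21,-16],"roll": 0,"hand": 0},{"offset": [0,-26,-19],"roll": 0,"hand": 0},{"offset": [0,-30,-21],"roll": 0,"hand": 0},{"offset": [0,-35,-23],"roll": 0,"hand": 0},{"offset": [0,-40,-25],"roll": 0,"hand": 0},{"offset": [0,-45,-27],"roll": 0,"hand": 0},{"offset": [0,-50,-28],"roll": 0,"hand": 0},{"offset": [0,-55,-29],"roll": 0,"hand": 0},{"offset": [0,-61,-30],"roll": 0,"hand": 0},{"offset": [0,-66,-31],"roll": 0,"hand": 0},{"offset": [0,-71,-31],"roll": 0,"hand": 0},{"offset": [0,-77,-31],"roll": 0,"hand": 0},{"offset": [0,-82,-31],"roll": 0,"hand": 0},{"offset": [0,-87,-30],"roll": 0,"hand": 0}]}}

```text
clock: 13.25
tool_pos: [0.4852, -0.0484, 0.1524]
orientation: [179.8, -0.1, -2.9]
force: [-3.4, -7.8, 11.4]
opening: 0.011
```

{"fn": "jog_arm", "kwargs": {"motion": [{"offset": [0,-5,1],"roll": 0,"hand": 0},{"offset": [0,-10,2],"roll": 0,"hand": 0},{"offset": [0,-15,3],"roll": 0,"hand": 0},{"offset": [0,-21,5],"roll": 0,"hand": 0},{"offset": [0,-26,6],"roll": 0,"hand": 0},{"offset": [0,-31,8],"roll": 0,"hand": 0},{"offset": [0,-35,11],"roll": 0,"hand": 0},{"offset": [0,-40,13],"roll": 0,"hand": 0},{"offset": [0,-45,16],"roll": 0,"hand": 0},{"offset": [0,-49,19],"roll": 0,"hand": 0},{"offset": [0,-53,22],"roll": 0,"hand": 0},{"offset": [0,-57,25],"roll": 0,"hand": 0},{"offset": [0,-58,26],"roll": 0,"hand": 0},{"offset": [0,-58,26],"roll": 0,"hand": 0},{"offset": [0,-58,26],"roll": 0,"hand": 0},{"offset": [0,-58,26],"roll": 0,"hand": 0},{"offset": [0,-58,26],"roll": 0,"hand": 0},{"offset": [0,-58,26],"roll": 0,"hand": 0}]}}

```text
clock: 14.75
tool_pos: [0.4882, 0.0083, 0.127]
orientation: [179.8, -0.1, -2.9]
force: [-3.6, -13.7, 17.9]
opening: 0.0109
```

```bash
python3 - <<'E'
from plant import ctrl,cams
import cv2,numpy as np
o=ctrl.get_obs();print(o["opening"],o["tool_pos"],o["force"])
d=cams.snapshot("side");t=cams.snapshot("top");w=cams.snapshot("wrist")
b=cv2.resize(d["img"][180:345,240:390],(400,440),interpolation=cv2.INTER_CUBIC)
q=np.hstack([b,np.vstack([cv2.resize(t["img"][180:300,250:410],(400,300))[:220],cv2.resize(w["img"][:320],(400,220))])])
cv2.imwrite("pics/p1.png",cv2.convertScaleAbs(q[:,:,::-1],alpha=1.5))
E
```

```text
0.010882480677221886 [0.48819083 0.00828383 0.12701413] [ -3.58477257 -13.69846668  17.93381492]
```

View pics/p1.png

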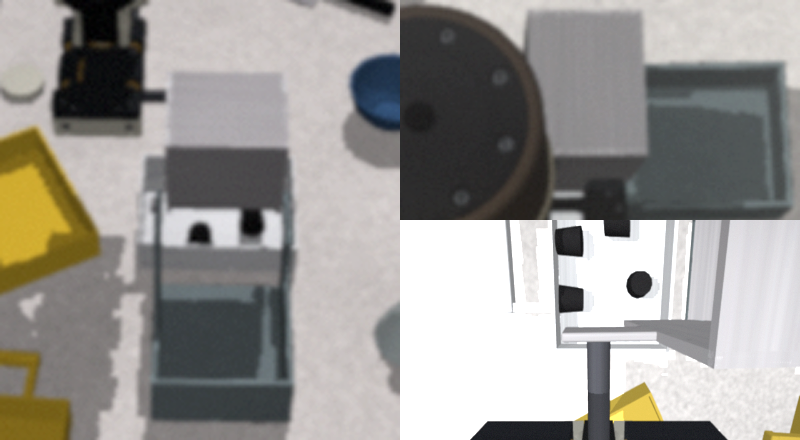

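The wrist view shows four black stoppers in the tray, at crop (570,241), (571,298), (639,284) and (617,228). The bin is tipped forward and the tray is still under the lip. A small extra push will confirm the end stop.

{"fn": "jog_arm", "kwargs": {"motion": [{"offset": [0,-2,2],"roll": 0,"hand": 0},{"offset": [0,-3,3],"roll": 0,"hand": 0},{"offset": [0,-3,3],"roll": 0,"hand": 0},{"offset": [0,-3,3],"roll": 0,"hand": 0}]}}

```text
clock: 15.23
tool_pos: [0.4883, 0.0083, 0.1265]
orientation: [179.5, -0.1, -2.9]
force: [-10.0, -28.1, 39.0]
opening: 0.0111
```

The pose did not change and the force doubled, so the bin is at its stop. Swinging it back home.

{"fn": "jog_arm", "kwargs": {"motion": [{"offset": [0,4,-4],"roll": 0,"hand": 0},{"offset": [0,12,-11],"roll": 0,"hand": 0},{"offset": [0,21,-16],"roll": 0,"hand": 0},{"offset": [0,30,-21],"roll": 0,"hand": 0},{"offset": [0,40,-25],"roll": 0,"hand": 0},{"offset": [0,50,-28],"roll": 0,"hand": 0},{"offset": [0,61,-29],"roll": 0,"hand": 0},{"offset": [0,71,-30],"roll": 0,"hand": 0},{"offset": [0,82,-30],"roll": 0,"hand": 0},{"offset": [0,93,-28],"roll": 0,"hand": 0},{"offset": [0,103,-26],"roll": 0,"hand": 0},{"offset": [0,113,-22],"roll": 0,"hand": 0},{"offset": [0,122,-18],"roll": 0,"hand": 0},{"offset": [0,132,-12],"roll": 0,"hand": 0},{"offset": [0,140,-6],"roll": 0,"hand": 0},{"offset": [0,148,1],"roll": 0,"hand": 0},{"offset": [0,149,2],"roll": 0,"hand": 0},{"offset": [0,149,2],"roll": 0,"hand": 0},{"offset": [0,149,2],"roll": 0,"hand": 0}]}}

```text
clock: 16.82
tool_pos: [0.4809, -0.136, 0.1187]
orientation: [179.9, -0.0, -3.0]
force: [5.6, -7.8, -2.6]
opening: 0.0112
```

{"fn": "jog_arm", "kwargs": {"motion": [{"offset": [0,1,2],"roll": 0,"hand": 0},{"offset": [0,2,3],"roll": 0,"hand": 0},{"offset": [0,2,3],"roll": 0,"hand": 0}]}}

```text
clock: 17.07
tool_pos: [0.481, -0.1362, 0.1183]
orientation: [-180.0, -0.1, -2.9]
force: [-5.9, 11.1, 24.0]
opening: 0.011
```

Home stop felt: the pose did not move and the force rose. Releasing and lifting clear.

{"fn": "jog_arm", "kwargs": {"motion": [{"offset": [0,-2,-3],"roll": 0,"hand": 0},{"offset": [0,-2,-3],"roll": 0,"hand": 40},{"offset": [0,-2,-3],"roll": 0,"hand": 40},{"offset": [0,-2,-3],"roll": 0,"hand": 40},{"offset": [0,-2,-3],"roll": 0,"hand": 40},{"offset": [0,-2,-13],"roll": 0,"hand": 40},{"offset": [0,-2,-35],"roll": 0,"hand": 40},{"offset": [0,-2,-65],"roll": 0,"hand": 40},{"offset": [0,-2,-95],"roll": 0,"hand": 40},{"offset": [-20,-2,-120],"roll": 0,"hand": 40},{"offset": [-40,-2,-130],"roll": 0,"hand": 40},{"offset": [-50,-2,-130],"roll": 0,"hand": 40},{"offset": [-50,-2,-130],"roll": 0,"hand": 40}]}}

```text
clock: 18.15
tool_pos: [0.4287, -0.1319, 0.2475]
orientation: [-180.0, -0.1, -3.0]
force: [0.3, 0.5, -0.7]
opening: 0.04
```

```bash
python3 - <<'E'
from plant import ctrl,cams
import cv2,numpy as np
o=ctrl.get_obs();print(o["opening"],o["tool_pos"],o["force"])
d=cams.snapshot("side");w=cams.snapshot("wrist")
b=cv2.resize(d["img"][150:345,220:410],(390,400),interpolation=cv2.INTER_CUBIC)
q=np.hstack([b,cv2.resize(w["img"][:400],(400,400))])
cv2.imwrite("pics/f1.png",cv2.convertScaleAbs(q[:,:,::-1],alpha=1.3))
E
```

```text
0.04000098470374528 [ 0.42871606 -0.13193055  0.24754133] [ 0.26004407  0.5308843  -0.71081324]
```

View pics/f1.png

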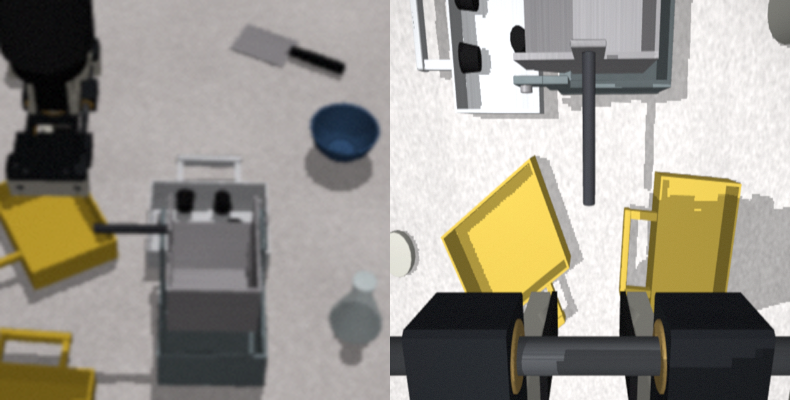

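The bin is empty and back. Stoppers stand against the tray's handle wall at (468,5) and (470,57), one is at (518,38), and the fourth shows partly under the lip in the side view at (235,220). One numeric check of the bin against its first picture, then hand in.

```bash
python3 - <<'E'
from plant import cams,order
import cv2,numpy as np,pickle
a=pickle.load(open("s0.pkl","rb"))["side"]["img"];b=cams.snapshot("side")["img"]
g=lambda i,r:cv2.cvtColor(i,cv2.COLOR_RGB2GRAY)[r].astype(np.float32)
r=(slice(255,340),slice(268,355))
print("bin/rod shift px",cv2.phaseCorrelate(g(a,r),g(b,r)))
r=(slice(258,268),slice(268,298))  # rod rows
print("rod row",[np.argmin(g(i,r).mean(1)) for i in(a,b)])
for n,r in dict(jar=(slice(155,190),slice(215,245)),lid=(slice(200,222),slice(235,262)),bowl=(slice(195,235),slice(365,410)),flask=(slice(278,322),slice(378,412)),spat=(slice(158,192),slice(330,392)),bottle=(slice(372,425),slice(308,348))).items():
    print(n,np.round(cv2.phaseCorrelate(g(a,r),g(b,r))[0],1))
E
```

```text
bin/rod shift px ((0.04897132464211751, -0.3263851668074267), 0.6111654493543837)
rod row [np.int64(4), np.int64(4)]
jar [8.3 1.8]
lid [ 8.1 -0.9]
bowl [ 0.5 -0. ]
flask [-0.   0.4]
spat [ 0.1 -0.2]
bottle [0.  0.1]
```

```bash
python3 -c "
from plant import order
print(order.close_job())"
```

```text
the job is handed in; nothing more can be done
None
```

I slid the grey tray under the lip by its handle. Then I pulled the bin to its end stop, swung it back to its home stop, let go and lifted clear. I handed the job in at about 18 s; it reports no verdict.

**Last checks**
- **Tray:** centre at about (−50, −6) mm in the hopper frame, measured before the pour. The later pictures show it still standing under the lip.
- **Stoppers:** all four were seen in the tray while the bin was tipped. In the last picture three are clear and the fourth is mostly hidden under the lip.
- **Bin:** both stops were felt, since the force rose with no further motion. The bin's picture is within about 0.3 px of its starting one.
- **Other things:** bowl, flask, spatula and wash bottle are unmoved (0.5 px or less).

**What failed or disagreed**
- **First grasp:** it closed above the handle bar, and the gripper passed over the tray without touching it. The fingertips stand roughly 30 to 40 mm further back from the TCP than stated. I allowed for this in the later grasps.
- **Jar and lid:** the picture check gave shifts of about 8 px. I put this down to the arm or its shadow in those patches, because the arm never came near either, but I did not confirm it.

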